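# Put the grinding drums away on their rests

## Task

Put the three cylindrical grinding drums away, one after another, each shank-down on the aluminium ring rest of its own size (large drum on the large rest, medium on medium, small on small), sitting upright and flat on the rim; one of them must first be drawn straight up out of the handpiece. Set each drum down rather than dropping it, and leave the cone and the ball head where they stand.

Things in the scene. Friction and masses are not known exactly. Their poses are not given: they have to be found in the camera images.
- drum_large: The large cylindrical grinding drum: upright brown abrasive cylinder 52 mm across, 30 mm high, a 2 mm high steel cap on top, a steel shank 6 mm thick and 24 mm long below. Origin: centre of the cylinder's underside, where the shank starts; z up. Loose, under 0.2 kg; grip the cylinder from above, any yaw. Starts shank-down in a fixed wooden block, 36 mm square, 30 mm high, with a loose 10 mm hole.
- drum_medium: The medium cylindrical grinding drum: upright brown abrasive cylinder 40 mm across, 30 mm high, a 2 mm high steel cap on top, a steel shank 6 mm thick and 24 mm long below. Origin: centre of the cylinder's underside, where the shank starts; z up. Loose, under 0.2 kg; grip the cylinder from above, any yaw. Starts in the handpiece, shank close-fitting in its bore: pull straight up 26 mm before moving aside.
- drum_small: The small cylindrical grinding drum: upright brown abrasive cylinder 28 mm across, 30 mm high, a 2 mm high steel cap on top, a steel shank 6 mm thick and 24 mm long below. Origin: centre of the cylinder's underside, where the shank starts; z up. Loose, under 0.2 kg; grip the cylinder from above, any yaw. Starts shank-down in a fixed wooden block, 36 mm square, 30 mm high, with a loose 10 mm hole.
- rest_large: The large rest: an upright bare aluminium ring (short tube), 51 mm outside, 36 mm bore, 30 mm high, fixed to the bench. Origin: centre of its underside, on the bench top; z up. It holds the large drum: shank down in the bore, the cylinder's flat underside resting on the ring's rim 30 mm above the bench.
- rest_medium: The medium rest: an upright bare aluminium ring (short tube), 39 mm outside, 28 mm bore, 30 mm high, fixed to the bench. Origin: centre of its underside, on the bench top; z up. It holds the medium drum: shank down in the bore, the cylinder's flat underside resting on the ring's rim 30 mm above the bench.
- rest_small: The small rest: an upright bare aluminium ring (short tube), 27 mm outside, 20 mm bore, 30 mm high, fixed to the bench. Origin: centre of its underside, on the bench top; z up. It holds the small drum: shank down in the bore, the cylinder's flat underside resting on the ring's rim 30 mm above the bench.
- handpiece: Black and steel grinder handpiece clamped upright on a 70 mm square steel base, fixed to the bench, collet open. 110 mm high to its nose (19 mm across), which has a vertical bore of 7.6 mm and about 27 mm deep. Origin: centre of the base's underside, on the bench top; z up.
- cone_head: Cone-shaped grinding head of the same brown abrasive, 44 mm across at the bottom, 36 mm high, with the same shank. Loose, standing shank-down in a wooden block like those of the drums (36 mm square, 30 mm high); must stay there. Origin: centre of the head's flat underside; z up.
- ball_head: Ball-shaped grinding head of the same brown abrasive, 38 mm across, 34 mm high, with the same shank. Loose, standing shank-down in a wooden block like those of the drums (36 mm square, 30 mm high); must stay there. Origin: centre of the head's flat underside; z up.

How it is judged:
By the outcome, as a careful person would: the job done as asked, in the order asked, and still so for the second after the job is handed in, with the robot touching nothing.
It also fails if it takes over 99 s, if anything falls off the work surface, if the arm or the gripper's body presses on something with over 40 N, if the wrist force passes 120 N, or if a joint passes its speed limit or range.

## Robot

A 6-joint arm with a two-finger parallel gripper is mounted at the origin on the work surface. World frame = base frame: x ahead of the robot, y to its left, z up, the work surface at z = 0. Lengths are in mm, angles in rad, forces in N, time in s.
With the tool pointing down it reaches from about 350 to 925 mm from the base axis. Payload 6.4 kg.
Tool frame: the origin (TCP) lies midway between the tips of the shut fingers; the grasp point (between the pads) lies 19 mm behind it; z points along the fingers, y is the direction in which the jaws open and shut (so a half turn about z gives the same grasp; the last joint's range is limited). The gripper opens to 94 mm and grips with 3 to 60 N. Pads are 16 mm wide; open, the fingers measure 119 mm over their backs; the gripper's body (75 mm by 177 mm) begins 78 mm behind the grasp point.
Start: joints at [-1.278, 0.245, 1.558, -0, 1.339, -0.174], TCP at [292.526, -580.467, 205.455] pointing down, gripper open.
Joint ranges: [-3.13, 3.13], [-1.02, 2.26], [0.13, 2.54], [-0.95, 4.09], [0.21, 2.88], [-2.74, 2.74]. Speed limits (rad/s): [2.57, 2.57, 3.14, 3.14, 3.14, 3.14].

## Interface

Orientations are given as a unit quaternion [x, y, z, w].
In Python, from cell import ctrl, get_image, job_done, models gives the robot as it stands.
- The arm moves only by the shell command python3 -m jog 'ROWS' [FORCE]. ROWS is JSON, a list of rows, each an object of numbers: "grip": the finger opening in mm, from 0 to 94; "tx", "ty", "tz": the shift along the tool's x, y, z in mm; "rx", "ry", "rz": the turn, a rotation vector about the tool's x, y, z in degrees. In form: [{"grip": .., "tx": .., "ty": .., "tz": .., "rx": .., "ry": .., "rz": ..}, ...]. A call has 1 to 5 rows; each row is the pose to reach, as a shift and turn from the pose commanded when the call began, along the tool's axes at that moment; what a row does not reach only later rows make up. A row lasts 1/8 s, in which the tool goes at most 62.5 mm and 10.7 degrees, less where a joint would pass 70% of its speed; a pose out of reach is approached as far as the arm can. A call with a gripper value outside its range is refused whole. The fingers move at their own pace and stop on an object; FORCE is the grip in N (left out, the last holds). Time passes only in rows, so rows that repeat a pose let the fingers close. It gives the time, the measured TCP pose, the force and the opening at its end, in the units of the state.
- ctrl.get_state(): the state, without advancing time (a new reading comes with each control period).
- get_image(name): name is "scene" or "top" or "wrist"; returns a dict with "color" (400x640x3 uint8, red, green, blue), "z_map" (400x640 float32, mm along the optical axis (not along the pixel's ray), 0 where there is no reading), "mtx" (3x3 intrinsics, pixels), "rvec" (rotation vector, rad) and "tvec" (3), from world to camera coordinates, as OpenCV has them. Camera axes: x right, y down, z forward; pixel columns grow to the right and rows downward; lengths in mm; the calibration is good to about 2 mm. A picture is of the moment at which its call begins.
- job_done(): hands the job in, once; it reports no verdict.
Trained networks look in a picture, given as the dict that the camera call returned (one of the last four; its "shot" number tells which), for a name from the list of things; names that differ only in an ending like _2 or _b are one class to them, and where a whole thing is asked for, a point or a joint stands for the part that bears it (a point fixed in the world has none). Each returns a list of dicts, best first, with "score" (0 to 1); they miss things now and then, are a little off and sometimes report something else, mostly with a low value. They report only what shows in the picture. A call takes as long as a camera call.
- models.recognise(label, picture): "rect" ([centre column, centre row, width, height] as shares, 0 to 1, of the picture: columns of its width, rows of its height, round what is visible of it).
- models.silhouettes(label, picture): "pixels" (400x640 bool, what is visible of it) and "rect" ([centre column, centre row, width, height] as shares, 0 to 1, of the picture: columns of its width, rows of its height, round what is visible of it).
The state is a dict: "time": time; "joints": joint angles; "dq": joint speeds; "joint_torque": joint torques, N m; "tcp_pos": TCP position; "tool_rot": TCP orientation; "contact_force": force on the tool from outside, world axes, zero at the start; "torque": the same for the moment, N m; "opening": finger opening in mm.
Only numpy, scipy, OpenCV 4.12 (cv2) and the standard library are available. Lean on these libraries where they do the work, as an engineer would, in place of code of your own. Each camera call takes 0.05 s, during which the arm holds its last target.

## Working session

There is one attempt and no reset: what is moved stays moved. The work goes in short steps, Python scripts to look and compute and a shell command to move; the robot and the scene stay as the last step left them, time stands still between calls to the robot, and variables do not carry over. Pictures are saved under pics/ and viewed, and the job is handed in when it is done.

```bash
ls; mkdir -p pics; python3 - <<'E'
from cell import ctrl,get_image,models
import cv2,numpy as np
s=ctrl.get_state();print({k:np.round(v,3) for k,v in s.items()})
for n in ["scene","top","wrist"]:
    p=get_image(n);cv2.imwrite(f"pics/{n}0.png",p["color"][:,:,::-1]);print(n,p["mtx"].tolist(),p["rvec"],p["tvec"])
E
```

```text
pics
{'time': np.float64(0.0), 'joints': array([-1.278,  0.246,  1.559, -0.   ,  1.339, -0.174]), 'dq': array([ 0.001,  0.   , -0.001,  0.   ,  0.   , -0.   ]), 'joint_torque': array([ 3.0000e-03, -4.1583e+01, -3.1460e+01,  6.9000e-02,  3.3000e-02,
       -0.0000e+00]), 'tcp_pos': array([ 292.358, -579.87 ,  204.373]), 'tool_rot': array([ 0.973,  0.231, -0.   , -0.001]), 'contact_force': array([ 0.648,  0.078, -0.579]), 'torque': array([ 0.014, -0.021,  0.001]), 'opening': np.float64(94.279)}
scene [[361.619818150549, 0.0, 310.2393035630088], [0.0, 361.619818150549, 195.40009855500978], [0.0, 0.0, 1.0]] [ 2.1014409   1.08408358 -0.48019168] [-300.13759904 -222.28234012 1133.1094321 ]
top [[447.0064794874365, 0.0, 317.27328968628535], [0.0, 447.0064794874365, 198.6506848909045], [0.0, 0.0, 1.0]] [ 2.13716539 -2.11032364  0.22149148] [-24.81737096 551.64036801 806.24093899]
wrist [[341.4074769696236, 0.0, 316.4443278826334], [0.0, 341.4074769696236, 193.65667763377166], [0.0, 0.0, 1.0]] [-2.4757113   1.5247293   0.20820332] [-651.39432929  -26.28746835  390.45533671]
```

View pics/scene0.png

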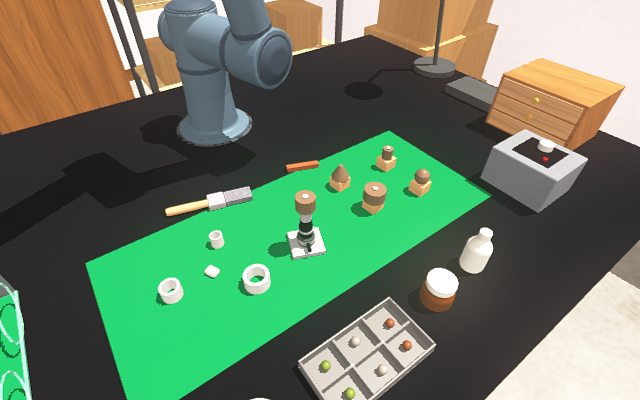

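View pics/top0.png

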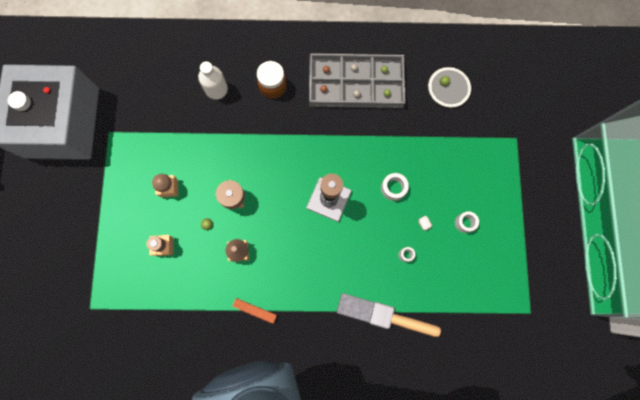

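View pics/wrist0.png

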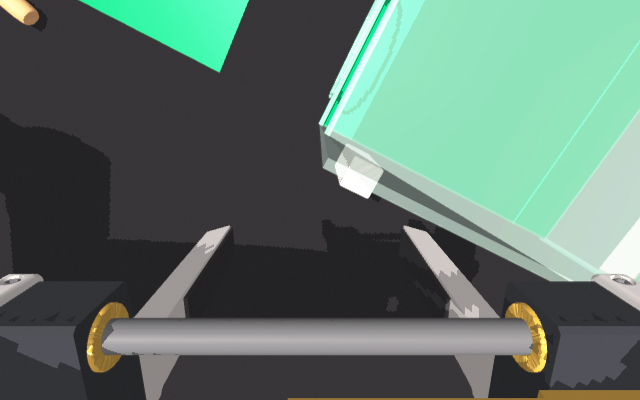

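The scene view shows the robot at the back, drums and heads on the far right, the handpiece in the middle, and the rests at left (large ~(257,279), medium ~(171,291), small ~(216,239)). The top view shows large drum ~(230,194), medium ~(331,185), small ~(156,243), and rests at (396,187), (467,222), (407,255). There is a glass box at right near the tool's start.

```bash
cat > h.py <<'E'
import numpy as np,cv2
from cell import ctrl,get_image,models
def world(p,mask):
    v,u=np.nonzero(mask&(p["z_map"]>0)); z=p["z_map"][v,u]
    K=p["mtx"]; c=np.stack([(u-K[0,2])/K[0,0]*z,(v-K[1,2])/K[1,1]*z,z],1)
    R=cv2.Rodrigues(np.array(p["rvec"],float))[0]
    return (c-np.ravel(p["tvec"]))@R
def proj(p,X): return cv2.projectPoints(np.array(X,float).reshape(-1,3),np.array(p["rvec"],float),np.array(p["tvec"],float),p["mtx"],None)[0][:,0]
NAMES=["drum_large","drum_medium","drum_small","rest_large","rest_medium","rest_small","handpiece","cone_head","ball_head"]
def circ(X):
    h=cv2.convexHull(X[:,:2].astype(np.float32))
    (c,r)=cv2.minEnclosingCircle(h); return np.array(c),r
def survey(p,names=NAMES):
    for n in names:
        for d in models.silhouettes(n,p)[:3]:
            if d["score"]<.3: continue
            X=world(p,d["pixels"])
            r=np.array(d["rect"])*[640,400,640,400]
            if len(X)<5: print(n,"few",r); continue
            zt=np.percentile(X[:,2],95); T=X[X[:,2]>zt-6]
            c,rad=circ(T); m=(T.min(0)+T.max(0))/2
            print(n,round(d["score"],2),"px",r.round(),"ztop",zt.round(1),"circ",c.round(1),round(rad,1),"mean",T[:,:2].mean(0).round(1),"mid",m[:2].round(1),"n",len(T))
E
python3 - <<'E'
from h import *
for n in ["top","scene"]:
    print(n);survey(get_image(n))
E
```

```text
top
drum_large 0.69 px [231. 195.  29.  25.] ztop 61.7 circ [560.  151.5] 26.0 mean [559.8 151.1] mid [559.9 151.2] n 554
drum_medium 0.85 px [330. 185.  26.  26.] ztop 141.3 circ [561.5 -42. ] 20.1 mean [561.  -41.5] mid [561.1 -41.5] n 393
drum_small 0.57 px [156. 244.  18.  15.] ztop 61.9 circ [462.4 286.7] 14.2 mean [462.  286.3] mid [462.2 286.6] n 168
rest_large 0.87 px [394. 188.  25.  26.] ztop 30.5 circ [ 587.2 -174.5] 25.3 mean [ 585.7 -173.4] mid [ 586.1 -174.6] n 220
rest_medium 0.73 px [467. 225.  24.  17.] ztop 30.2 circ [ 516.7 -318.2] 19.7 mean [ 516.2 -317.9] mid [ 516.4 -317.5] n 156
handpiece 0.72 px [329. 199.  45.  43.] ztop 59.5 circ [560.9 -41.7] 19.6 mean [551.7 -38.7] mid [556.1 -41.8] n 65
cone_head 0.58 px [237. 249.  24.  22.] ztop 64.4 circ [454. 136.] 8.8 mean [453.8 136. ] mid [453.9 135.8] n 66
ball_head 0.86 px [162. 183.  16.  15.] ztop 64.1 circ [581.1 284.6] 14.2 mean [580.8 284.6] mid [581.4 284.7] n 137
scene
drum_large 0.59 px [374. 196.  27.  24.] ztop 60.7 circ [561.6 150. ] 26.7 mean [563.4 147.9] mid [562.2 149.6] n 294
drum_medium 0.8 px [3
[... 232 characters left out ...]
x [257. 280.  27.  33.] ztop 30.2 circ [ 588.6 -175.2] 25.6 mean [ 590.6 -177.6] mid [ 589.1 -177. ] n 255
rest_large 0.59 px [171. 293.  23.  31.] ztop 29.9 circ [ 518.5 -318.3] 19.8 mean [ 519.8 -319.3] mid [ 518.7 -319. ] n 193
rest_small 0.74 px [219. 239.  16.  15.] ztop 29.3 circ [ 452.6 -195.5] 13.7 mean [ 453.5 -196. ] mid [ 452.7 -196.3] n 75
handpiece 0.95 px [305. 237.  43.  45.] ztop 85.0 circ [567.1 -45.3] 11.2 mean [570.  -47.6] mid [567.1 -45.3] n 87
cone_head 0.47 px [342. 175.  16.  19.] ztop 63.5 circ [455.6 134.8] 8.6 mean [457.3 133.3] mid [456.3 134.5] n 32
ball_head 0.76 px [422. 176.  15.  14.] ztop 63.0 circ [585.3 283. ] 14.8 mean [585.6 281.8] mid [584.5 282.9] n 66
```

Both cameras agree within about 2 mm. Plan: large, medium, then small, with jaws along world x, giving the mapping tx=dy, ty=dx, tz=-dz. First I lift clear of the glass box and turn.

```bash
python3 -m jog '[{"grip":94,"tx":0,"ty":0,"tz":-60},{"grip":94,"tz":-120},{"grip":94,"tz":-150,"rz":-10},{"grip":94,"tz":-150,"rz":-20},{"grip":94,"tz":-150,"rz":-30}]' 20; python3 -m jog '[{"rz":-10,"grip":94},{"rz":-20,"grip":94},{"rz":-30,"grip":94},{"rz":-33.3,"grip":94},{"rz":-33.3,"grip":94}]'; cat >> h.py <<'E'
def st():
    s=ctrl.get_state(); from scipy.spatial.transform import Rotation as R
    M=R.from_quat(s["tool_rot"]).as_matrix()
    print("t",round(float(s["time"]),2),"tcp",np.round(s["tcp_pos"],1),"F",np.round(s["contact_force"],1),"open",round(float(s["opening"]),1),"xaxis",M[:,0].round(4),"z",M[:,2].round(4),"q",np.round(s["joints"],2))
    return s,M
def go(x,y,z):
    s,M=st(); print("shift tool",(M.T@(np.array([x,y,z])-s["tcp_pos"])).round(1))
E
python3 -c "
from h import *
go(560.5,151,160)"
```

```text
t 1.15 tcp [ 292.5 -580.5  205.4] F [-0.1  0.6 -0.2] open 94.2 xaxis [ 0.893  0.45  -0.   ] z [-0.  0. -1.] q [-1.28  0.25  1.56 -0.    1.34 -0.17]
shift tool [ 568.5 -532.6   45.4]schema error: expected keys grip, tx, ty, tz, rx, ry, rz
schema error: expected keys grip, tx, ty, tz, rx, ry, rz
```

All keys are needed in every row.

```bash
python3 -m jog '[{"grip":94,"tx":0,"ty":0,"tz":-60,"rx":0,"ry":0,"rz":0},{"grip":94,"tx":0,"ty":0,"tz":-120,"rx":0,"ry":0,"rz":0},{"grip":94,"tx":0,"ty":0,"tz":-150,"rx":0,"ry":0,"rz":-10},{"grip":94,"tx":0,"ty":0,"tz":-150,"rx":0,"ry":0,"rz":-20},{"grip":94,"tx":0,"ty":0,"tz":-150,"rx":0,"ry":0,"rz":-30}]' 20; python3 -m jog '[{"grip":94,"tx":0,"ty":0,"tz":0,"rx":0,"ry":0,"rz":-10},{"grip":94,"tx":0,"ty":0,"tz":0,"rx":0,"ry":0,"rz":-20},{"grip":94,"tx":0,"ty":0,"tz":0,"rx":0,"ry":0,"rz":-30},{"grip":94,"tx":0,"ty":0,"tz":0,"rx":0,"ry":0,"rz":-33.3},{"grip":94,"tx":0,"ty":0,"tz":0,"rx":0,"ry":0,"rz":-33.3}]'; 
python3 -c "
from h import *
go(560.5,151,200)"
```

```text
time: 1.78
tcp_pos: [292.6, -580.6, 356.2]
tool_rot: [0.878, 0.478, -0.0, 0.001]
contact_force: [-1.3, 0.8, 0.4]
opening: 93.6
time: 2.4
tcp_pos: [292.5, -580.5, 355.5]
tool_rot: [0.707, 0.707, -0.0, 0.0]
contact_force: [-0.1, -0.4, -0.2]
opening: 93.8
t 2.4 tcp [ 292.5 -580.5  355.5] F [-0.1 -0.4 -0.2] open 93.8 xaxis [-1.e-04  1.e+00 -1.e-04] z [ 0.e+00 -1.e-04 -1.e+00] q [-1.28  0.17  1.38 -0.    1.6  -1.28]
shift tool [731.4 268.  155.4]
```

```bash
python3 -m jog '[{"grip":94,"tx":60,"ty":0,"tz":0,"rx":0,"ry":0,"rz":0},{"grip":94,"tx":120,"ty":0,"tz":0,"rx":0,"ry":0,"rz":0},{"grip":94,"tx":180,"ty":0,"tz":0,"rx":0,"ry":0,"rz":0},{"grip":94,"tx":230,"ty":30,"tz":0,"rx":0,"ry":0,"rz":0},{"grip":94,"tx":280,"ty":60,"tz":0,"rx":0,"ry":0,"rz":0}]'; python3 -m jog '[{"grip":94,"tx":250,"ty":120,"tz":40,"rx":0,"ry":0,"rz":0},{"grip":94,"tx":250,"ty":120,"tz":40,"rx":0,"ry":0,"rz":0},{"grip":94,"tx":250,"ty":120,"tz":40,"rx":0,"ry":0,"rz":0},{"grip":94,"tx":250,"ty":120,"tz":40,"rx":0,"ry":0,"rz":0},{"grip":94,"tx":250,"ty":120,"tz":40,"rx":0,"ry":0,"rz":0}]'; python3 -m jog '[{"grip":94,"tx":201.4,"ty":88,"tz":115.4,"rx":0,"ry":0,"rz":0},{"grip":94,"tx":201.4,"ty":88,"tz":115.4,"rx":0,"ry":0,"rz":0},{"grip":94,"tx":201.4,"ty":88,"tz":115.4,"rx":0,"ry":0,"rz":0},{"grip":94,"tx":201.4,"ty":88,"tz":115.4,"rx":0,"ry":0,"rz":0},{"grip":94,"tx":201.4,"ty":88,"tz":115.4,"rx":0,"ry":0,"rz":0}]'
python3 -c "
from h import *
go(560.5,151,35)
p=get_image('wrist');survey(p)
cv2.imwrite('pics/w1.png',p['color'][:,:,::-1])"
```

```text
time: 3.02
tcp_pos: [352.6, -298.8, 355.8]
tool_rot: [0.708, 0.707, -0.0, 0.001]
contact_force: [1.0, -0.6, -0.7]
opening: 94.3
time: 3.65
tcp_pos: [472.5, -47.6, 315.1]
tool_rot: [0.706, 0.708, 0.0, -0.0]
contact_force: [-0.3, -0.7, -0.0]
opening: 94.1
time: 4.28
tcp_pos: [558.6, 153.6, 196.6]
tool_rot: [0.706, 0.709, -0.002, -0.002]
contact_force: [0.0, -0.2, -0.2]
opening: 93.8
t 4.28 tcp [558.6 153.6 196.6] F [ 0.  -0.2 -0.2] open 93.8 xaxis [-4.1e-03  1.0e+00 -2.0e-04] z [-6.1e-03 -2.0e-04 -1.0e+00] q [0.07 0.09 1.75 0.   1.31 0.07]
shift tool [ -2.6   2.9 161.6]
drum_large 0.65 px [318. 184.  55.  59.] ztop 59.7 circ [562.  149.1] 25.9 mean [562.2 149.9] mid [562.3 149. ] n 2208
drum_medium 0.73 px [320. 389.  45.  19.] ztop 130.0 circ [564.9  70. ] 101.1 mean [563.3  -1.2] mid [563.2  70.4] n 176
drum_small 0.82 px [211.  32.  44.  35.] ztop 60.5 circ [464.8 284.6] 14.1 mean [465.3 284.3] mid [465.  284.4] n 913
rest_large 0.73 px [319. 184.  55.  58.] ztop 59.7 circ [562.  149.3] 25.8 mean [562.1 150. ] mid [562.3 149.4] n 2197
rest_large 0.58 px [344. 394.   4.   8.] ztop 7.3 circ [ 598.6 -154.3] 6.7 mean [ 597.5 -153.5] mid [ 598.5 -154.3] n 31
rest_small 0.54 px [220. 194.  42.  43.] ztop 63.6 circ [456.  134.4] 8.8 mean [457.1 135.3] mid [456.1 134.2] n 227
handpiece 0.92 px [325. 337.  64.  87.] ztop 92.4 circ [563.3 -40.3] 10.8 mean [563.3 -35.3] mid [563.3 -37.1] n 187
cone_head 0.9 px [217. 195.  39.  38.] ztop 63.6 circ [455.7 134.7] 8.8 mean [457.1 135.4] mid [456.1 134.2] n 225
ball_head 0.77 px [345.  36.  41.  45.] ztop 62.7 circ [583.6 283.6] 14.2 mean [583.5 283.2] mid [584.1 283.7] n 816
```

View pics/w1.png

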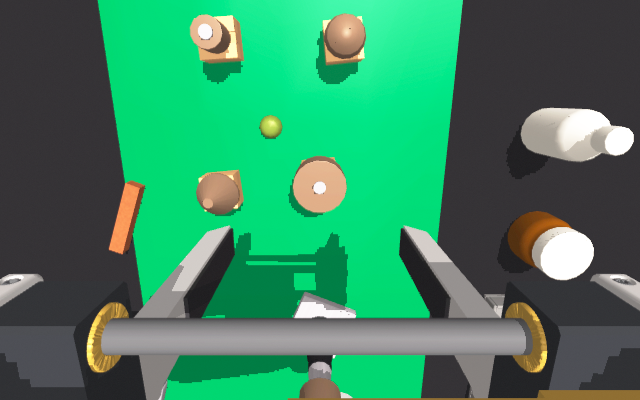

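The wrist view has the large drum at (319,184), at world about (562,149). The fused position is (561,150), so I descend.

```bash
python3 -m jog '[{"grip":94,"tx":-0.7,"ty":0.5,"tz":50,"rx":0,"ry":0,"rz":0},{"grip":94,"tx":-0.7,"ty":0.5,"tz":100,"rx":0,"ry":0,"rz":0},{"grip":94,"tx":-0.7,"ty":0.5,"tz":140,"rx":0,"ry":0,"rz":0},{"grip":94,"tx":-0.7,"ty":0.5,"tz":165,"rx":0,"ry":0,"rz":0},{"grip":94,"tx":-0.7,"ty":0.5,"tz":165,"rx":0,"ry":0,"rz":0}]'; python3 -m jog '[{"grip":48,"tx":0,"ty":0,"tz":0,"rx":0,"ry":0,"rz":0},{"grip":48,"tx":0,"ty":0,"tz":0,"rx":0,"ry":0,"rz":0},{"grip":48,"tx":0,"ty":0,"tz":0,"rx":0,"ry":0,"rz":0},{"grip":48,"tx":0,"ty":0,"tz":0,"rx":0,"ry":0,"rz":0},{"grip":48,"tx":0,"ty":0,"tz":0,"rx":0,"ry":0,"rz":0}]' 25; python3 -c "
from h import *
st()"
```

```text
time: 5.4
tcp_pos: [558.7, 150.0, 33.2]
tool_rot: [0.707, 0.707, -0.002, -0.001]
contact_force: [-0.4, -1.2, 0.7]
opening: 94.2
time: 6.02
tcp_pos: [560.6, 150.5, 35.4]
tool_rot: [0.707, 0.707, 0.0, 0.0]
contact_force: [-0.1, 0.2, 2.0]
opening: 51.5
t 6.03 tcp [560.6 150.5  35.4] F [-0.1  0.2  2. ] open 51.5 xaxis [-8.e-04  1.e+00  0.e+00] z [ 4.e-04  0.e+00 -1.e+00] q [0.07 0.3  1.83 0.   1.01 0.07]
```

```bash
python3 -m jog '[{"grip":40,"tx":0,"ty":0,"tz":-15,"rx":0,"ry":0,"rz":0},{"grip":40,"tx":0,"ty":0,"tz":-40,"rx":0,"ry":0,"rz":0},{"grip":40,"tx":0,"ty":0,"tz":-90,"rx":0,"ry":0,"rz":0},{"grip":40,"tx":0,"ty":0,"tz":-150,"rx":0,"ry":0,"rz":0},{"grip":40,"tx":0,"ty":0,"tz":-200,"rx":0,"ry":0,"rz":0}]' 25; python3 -m jog '[{"grip":40,"tx":-40,"ty":0,"tz":-25,"rx":0,"ry":0,"rz":0},{"grip":40,"tx":-90,"ty":5,"tz":-25,"rx":0,"ry":0,"rz":0},{"grip":40,"tx":-145,"ty":10,"tz":-25,"rx":0,"ry":0,"rz":0},{"grip":40,"tx":-200,"ty":15,"tz":-25,"rx":0,"ry":0,"rz":0},{"grip":40,"tx":-255,"ty":20,"tz":-25,"rx":0,"ry":0,"rz":0}]' ;  python3 -m jog '[{"grip":40,"tx":-40,"ty":4,"tz":0,"rx":0,"ry":0,"rz":0},{"grip":40,"tx":-70,"ty":6.5,"tz":40,"rx":0,"ry":0,"rz":0},{"grip":40,"tx":-70,"ty":6.5,"tz":90,"rx":0,"ry":0,"rz":0},{"grip":40,"tx":-70,"ty":6.5,"tz":120,"rx":0,"ry":0,"rz":0},{"grip":40,"tx":-70,"ty":6.5,"tz":120,"rx":0,"ry":0,"rz":0}]'; python3 -c "
from h import *
for n in ['scene','wrist','top']:
    p=get_image(n);print(n);survey(p,['drum_large','rest_large','rest_medium','rest_small'])
    cv2.imwrite(f'pics/{n}2.png',p['color'][:,:,::-1])
st()"
```

```text
time: 6.65
tcp_pos: [560.6, 150.5, 238.5]
tool_rot: [0.707, 0.707, 0.001, 0.001]
contact_force: [0.9, -1.4, -1.7]
opening: 51.9
time: 7.28
tcp_pos: [580.4, -106.2, 261.0]
tool_rot: [0.707, 0.707, 0.0, 0.0]
contact_force: [0.3, 0.4, -1.3]
opening: 51.4
time: 7.9
tcp_pos: [585.3, -173.7, 137.7]
tool_rot: [0.707, 0.707, -0.001, -0.003]
contact_force: [-0.9, -0.3, -1.4]
opening: 51.9
scene
drum_large 0.69 px [241. 236.  24.  29.] ztop 162.5 circ [ 615.6 -192.4] 52.9 mean [ 588.3 -188.8] mid [ 615.1 -191. ] n 230
rest_large 0.92 px [258. 280.  29.  28.] ztop 30.0 circ [ 588.8 -175.5] 25.9 mean [ 590.  -177.7] mid [ 588.3 -177.4] n 270
rest_medium 0.75 px [169. 294.  24.  29.] ztop 30.0 circ [ 518.7 -319.4] 20.0 mean [ 519.8 -318.9] mid [ 518.3 -319. ] n 193
rest_small 0.69 px [218. 240.  13.  15.] ztop 29.8 circ [ 452.7 -197.7] 14.2 mean [ 453.5 -196.9] mid [ 452.6 -196.9] n 69
wrist
drum_large 0.69 px [315. 252. 107. 109.] ztop 166.7 circ [ 590.1 -176.7] 26.3 mean [ 589.9 -175.1] mid [ 590.  -176.6] n 7823
drum_large 0.57 px [314. 179.  54.  47.] ztop 29.1 circ [ 589.1 -176.2] 25.0 mean 
[... 355 characters left out ...]
] 13.8 mean [ 453.3 -197.4] mid [ 452.7 -197.9] n 435
top
drum_large 0.31 px [331. 186.  30.  25.] ztop 141.4 circ [561.5 -41.8] 19.9 mean [560.9 -41.4] mid [560.7 -41.5] n 393
rest_medium 0.56 px [473. 227.  17.   9.] ztop 30.4 circ [ 510.6 -325.3] 16.0 mean [ 508.9 -327.8] mid [ 510.4 -325.3] n 47
rest_medium 0.31 px [161. 184.  20.  17.] ztop 64.1 circ [581.5 285.1] 14.6 mean [581.2 285. ] mid [582.2 284.9] n 137
rest_small 0.72 px [163. 185.  18.  18.] ztop 64.1 circ [581.5 285.1] 14.6 mean [581.3 285. ] mid [582.2 284.9] n 138
t 8.65 tcp [ 587.2 -174.5  140.1] F [ 0.3 -0.5 -1.6] open 51.8 xaxis [-8.e-04  1.e+00  1.e-04] z [-0.e+00  1.e-04 -1.e+00] q [-0.47  0.22  1.71  0.    1.21 -0.47]
```

View pics/wrist2.png

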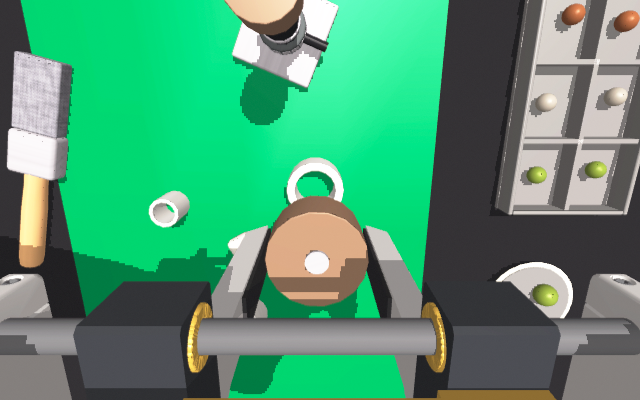

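View pics/scene2.png

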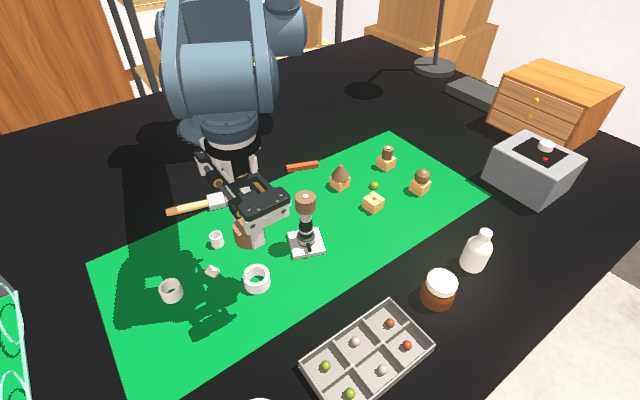

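The wrist view has the drum centred at (590,-176.5) over the rest at (589,-176), seen with the same camera bias. They align within about 1 mm. I descend, slowly at the end.

```bash
python3 -m jog '[{"grip":40,"tx":0,"ty":0,"tz":30,"rx":0,"ry":0,"rz":0},{"grip":40,"tx":0,"ty":0,"tz":60,"rx":0,"ry":0,"rz":0},{"grip":40,"tx":0,"ty":0,"tz":85,"rx":0,"ry":0,"rz":0},{"grip":40,"tx":0,"ty":0,"tz":97,"rx":0,"ry":0,"rz":0},{"grip":40,"tx":0,"ty":0,"tz":101,"rx":0,"ry":0,"rz":0}]';  python3 -m jog '[{"grip":40,"tx":0,"ty":0,"tz":1,"rx":0,"ry":0,"rz":0},{"grip":40,"tx":0,"ty":0,"tz":2,"rx":0,"ry":0,"rz":0},{"grip":40,"tx":0,"ty":0,"tz":3,"rx":0,"ry":0,"rz":0},{"grip":40,"tx":0,"ty":0,"tz":3.5,"rx":0,"ry":0,"rz":0},{"grip":40,"tx":0,"ty":0,"tz":3.5,"rx":0,"ry":0,"rz":0}]'; python3 -c "
from h import *
st()"
```

```text
time: 9.28
tcp_pos: [587.1, -174.5, 38.7]
tool_rot: [0.707, 0.707, -0.0, -0.0]
contact_force: [-0.2, -0.2, -1.0]
opening: 51.5
time: 9.9
tcp_pos: [587.2, -174.5, 35.6]
tool_rot: [0.707, 0.707, 0.0, 0.0]
contact_force: [0.2, -0.2, -2.1]
opening: 51.7
t 9.9 tcp [ 587.2 -174.5   35.6] F [ 0.2 -0.2 -2.1] open 51.7 xaxis [-8.e-04  1.e+00  0.e+00] z [ 1.e-04  0.e+00 -1.e+00] q [-0.47  0.36  1.75  0.    1.03 -0.47]
```

Weight is still carried (Fz about -2), so I go down in fine steps.

```bash
python3 -m jog '[{"grip":40,"tx":0,"ty":0,"tz":0.3,"rx":0,"ry":0,"rz":0},{"grip":40,"tx":0,"ty":0,"tz":0.6,"rx":0,"ry":0,"rz":0},{"grip":40,"tx":0,"ty":0,"tz":0.6,"rx":0,"ry":0,"rz":0}]'; python3 -m jog '[{"grip":40,"tx":0,"ty":0,"tz":0.3,"rx":0,"ry":0,"rz":0},{"grip":40,"tx":0,"ty":0,"tz":0.5,"rx":0,"ry":0,"rz":0},{"grip":40,"tx":0,"ty":0,"tz":0.5,"rx":0,"ry":0,"rz":0}]'
```

```text
time: 10.28
tcp_pos: [587.3, -174.6, 35.4]
tool_rot: [0.707, 0.707, -0.0, -0.0]
contact_force: [-1.7, 0.5, 3.1]
opening: 51.8
time: 10.65
tcp_pos: [587.3, -174.6, 35.4]
tool_rot: [0.707, 0.707, -0.0, -0.0]
contact_force: [-5.0, 0.8, 6.7]
opening: 51.6
```

In contact (Fz +7). I release, then lift.

```bash
python3 -m jog '[{"grip":52,"tx":0,"ty":0,"tz":-0.4,"rx":0,"ry":0,"rz":0},{"grip":54,"tx":0,"ty":0,"tz":-0.4,"rx":0,"ry":0,"rz":0},{"grip":58,"tx":0,"ty":0,"tz":-0.4,"rx":0,"ry":0,"rz":0},{"grip":75,"tx":0,"ty":0,"tz":-0.4,"rx":0,"ry":0,"rz":0},{"grip":94,"tx":0,"ty":0,"tz":-0.4,"rx":0,"ry":0,"rz":0}]'; python3 -m jog '[{"grip":94,"tx":0,"ty":0,"tz":0,"rx":0,"ry":0,"rz":0},{"grip":94,"tx":0,"ty":0,"tz":-20,"rx":0,"ry":0,"rz":0},{"grip":94,"tx":0,"ty":0,"tz":-60,"rx":0,"ry":0,"rz":0},{"grip":94,"tx":0,"ty":0,"tz":-120,"rx":0,"ry":0,"rz":0},{"grip":94,"tx":0,"ty":0,"tz":-180,"rx":0,"ry":0,"rz":0}]'; python3 -c "
from h import *
for n in ['scene','wrist']:
    p=get_image(n);print(n);survey(p,['drum_large','rest_large','drum_medium'])
    cv2.imwrite(f'pics/{n}3.png',p['color'][:,:,::-1])
st()"
```

```text
time: 11.28
tcp_pos: [587.2, -174.5, 34.7]
tool_rot: [0.707, 0.707, -0.0, -0.0]
contact_force: [1.3, 0.3, 0.3]
opening: 75.0
time: 11.9
tcp_pos: [587.1, -174.5, 218.2]
tool_rot: [0.707, 0.707, 0.0, 0.001]
contact_force: [1.4, -0.5, 0.6]
opening: 93.6
scene
drum_large 0.6 px [257. 271.  30.  32.] ztop 60.8 circ [ 588.8 -174.5] 26.3 mean [ 590.2 -175.2] mid [ 588.8 -174.5] n 528
rest_large 0.48 px [258. 287.  23.  15.] ztop 27.8 circ [ 601.3 -182.5] 20.6 mean [ 607.6 -185.1] mid [ 603.  -182.5] n 57
drum_medium 0.55 px [305. 203.  20.  26.] ztop 140.6 circ [562.3 -43. ] 20.4 mean [564.7 -44. ] mid [563.1 -43.4] n 260
wrist
drum_large 0.65 px [315. 177.  52.  54.] ztop 59.7 circ [ 588.9 -175.8] 25.7 mean [ 588.9 -175.1] mid [ 589.  -175.7] n 1963
rest_large 0.58 px [317. 149.  16.   8.] ztop 32.5 circ [ 591.7 -150.5] 2.7 mean [ 591.7 -150.5] mid [ 591.7 -150.5] n 6
drum_medium 0.74 px [278.  26.  60.  50.] ztop 140.3 circ [563.6 -44.5] 19.9 mean [563.5 -47.9] mid [563.3 -49.4] n 2299
t 12.3 tcp [ 586.2 -174.   212.9] F [-0.3  0.7 -0.3] open 93.7 xaxis [-8.0e-04  1.0e+00  1.6e-03] z [-0.0032  0.0016 -1.    ] q [-0.47  0.15  1.65 -0.    1.34 -0.47]
```

View pics/wrist3.png

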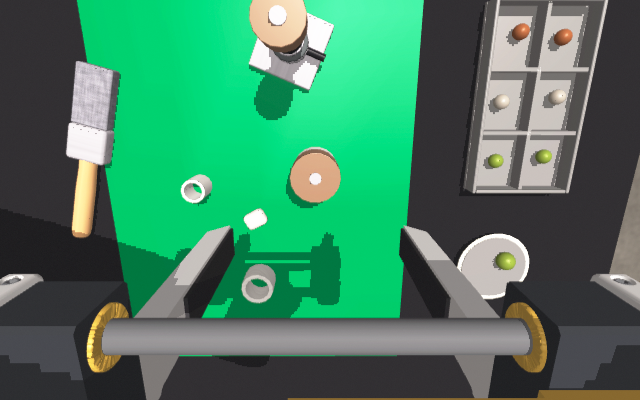

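View pics/scene3.png

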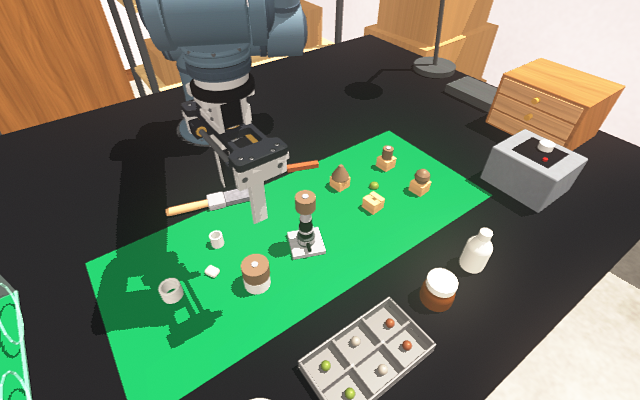

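The large drum sits flat on its rest (wrist (315,177), scene (257,271)). Next is the medium drum; I hover over it first.

```bash
python3 -m jog '[{"grip":94,"tx":44,"ty":-8.7,"tz":0,"rx":0,"ry":0,"rz":0},{"grip":94,"tx":88,"ty":-17.4,"tz":0,"rx":0,"ry":0,"rz":0},{"grip":94,"tx":132,"ty":-26,"tz":0,"rx":0,"ry":0,"rz":0},{"grip":94,"tx":132,"ty":-26,"tz":0,"rx":0,"ry":0,"rz":0}]'; python3 -c "
from h import *
for n in ['wrist']:
    p=get_image(n);print(n);survey(p,['rest_large','drum_medium','drum_large','handpiece'])
    cv2.imwrite(f'pics/{n}4.png',p['color'][:,:,::-1])
go(561,-42.5,116)"
```

```text
time: 12.8
tcp_pos: [559.8, -40.1, 213.3]
tool_rot: [0.706, 0.709, -0.001, -0.001]
contact_force: [0.2, -1.1, -0.2]
opening: 93.9
wrist
rest_large 0.7 px [337. 265.  31.  23.] ztop 24.5 circ [ 586.7 -164. ] 21.3 mean [ 585.6 -155. ] mid [ 586.7 -159.4] n 95
drum_medium 0.77 px [322. 202.  52.  55.] ztop 139.9 circ [563.3 -43.9] 19.8 mean [563.2 -43.2] mid [563.2 -43.9] n 1948
drum_large 0.55 px [341. 293.  49.  54.] ztop 59.5 circ [ 582.3 -106.7] 94.3 mean [ 588.3 -173.1] mid [ 588.7 -107. ] n 1554
handpiece 0.76 px [320. 162.  84.  61.] ztop 56.7 circ [562.6 -36.4] 18.4 mean [563.5 -32.9] mid [562.6 -33.6] n 201
t 13.05 tcp [561.2 -43.6 214.4] F [-0.2 -0.   0.4] open 94.0 xaxis [6.e-04 1.e+00 1.e-04] z [-7.e-04  1.e-04 -1.e+00] q [-0.28  0.03  1.77 -0.    1.33 -0.28]
shift tool [ 1.1 -0.1 98.4]
```

View pics/wrist4.png

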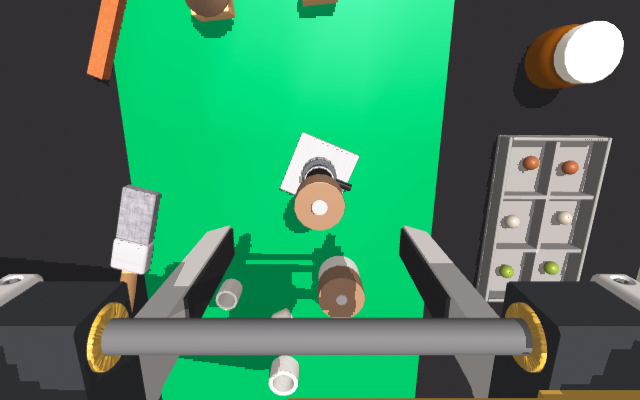

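```bash
python3 -m jog '[{"grip":94,"tx":0.3,"ty":0,"tz":30,"rx":0,"ry":0,"rz":0},{"grip":94,"tx":0.3,"ty":0,"tz":60,"rx":0,"ry":0,"rz":0},{"grip":94,"tx":0.3,"ty":0,"tz":88,"rx":0,"ry":0,"rz":0},{"grip":94,"tx":0.3,"ty":0,"tz":98,"rx":0,"ry":0,"rz":0},{"grip":94,"tx":0.3,"ty":0,"tz":98,"rx":0,"ry":0,"rz":0}]'; python3 -m jog '[{"grip":60,"tx":0,"ty":0,"tz":0,"rx":0,"ry":0,"rz":0},{"grip":42,"tx":0,"ty":0,"tz":0,"rx":0,"ry":0,"rz":0},{"grip":36,"tx":0,"ty":0,"tz":0,"rx":0,"ry":0,"rz":0},{"grip":30,"tx":0,"ty":0,"tz":0,"rx":0,"ry":0,"rz":0},{"grip":30,"tx":0,"ty":0,"tz":0,"rx":0,"ry":0,"rz":0}]' 8;  python3 -m jog '[{"grip":30,"tx":0,"ty":0,"tz":0,"rx":0,"ry":0,"rz":0},{"grip":30,"tx":0,"ty":0,"tz":0,"rx":0,"ry":0,"rz":0}]' 25
```

```text
time: 13.68
tcp_pos: [561.0, -42.8, 116.6]
tool_rot: [0.707, 0.707, -0.0, -0.0]
contact_force: [-0.7, 0.5, 0.1]
opening: 94.2
time: 14.3
tcp_pos: [561.1, -42.2, 116.9]
tool_rot: [0.707, 0.707, 0.0, 0.0]
contact_force: [0.0, 0.7, -0.2]
opening: 47.7
time: 14.55
tcp_pos: [561.2, -42.2, 116.9]
tool_rot: [0.707, 0.707, 0.0, 0.0]
contact_force: [0.0, 0.3, -0.3]
opening: 39.4
```

```bash
python3 -m jog '[{"grip":30,"tx":0,"ty":0,"tz":0,"rx":0,"ry":0,"rz":0},{"grip":30,"tx":0,"ty":0,"tz":0,"rx":0,"ry":0,"rz":0},{"grip":30,"tx":0,"ty":0,"tz":-3,"rx":0,"ry":0,"rz":0},{"grip":30,"tx":0,"ty":0,"tz":-6,"rx":0,"ry":0,"rz":0}]' 30
```

```text
time: 15.05
tcp_pos: [561.1, -42.2, 122.9]
tool_rot: [0.707, 0.707, -0.0, -0.0]
contact_force: [1.0, 0.1, -2.3]
opening: 39.1
```

Side force is only 1 N. I keep pulling straight up, then travel to the medium rest (517.5,-318).

```bash
python3 -m jog '[{"grip":30,"tx":0,"ty":0,"tz":-6,"rx":0,"ry":0,"rz":0},{"grip":30,"tx":0,"ty":0,"tz":-14,"rx":0,"ry":0,"rz":0},{"grip":30,"tx":0,"ty":0,"tz":-24,"rx":0,"ry":0,"rz":0},{"grip":30,"tx":0,"ty":0,"tz":-40,"rx":0,"ry":0,"rz":0},{"grip":30,"tx":0,"ty":0,"tz":-65,"rx":0,"ry":0,"rz":0}]'; python3 -m jog '[{"grip":30,"tx":0,"ty":0,"tz":0,"rx":0,"ry":0,"rz":0},{"grip":30,"tx":-40,"ty":-6,"tz":0,"rx":0,"ry":0,"rz":0},{"grip":30,"tx":-95,"ty":-15,"tz":0,"rx":0,"ry":0,"rz":0},{"grip":30,"tx":-150,"ty":-24,"tz":0,"rx":0,"ry":0,"rz":0},{"grip":30,"tx":-205,"ty":-33,"tz":0,"rx":0,"ry":0,"rz":0}]'; python3 -m jog '[{"grip":30,"tx":-40,"ty":-8,"tz":0,"rx":0,"ry":0,"rz":0},{"grip":30,"tx":-71,"ty":-11,"tz":20,"rx":0,"ry":0,"rz":0},{"grip":30,"tx":-71,"ty":-11,"tz":48,"rx":0,"ry":0,"rz":0},{"grip":30,"tx":-71,"ty":-11,"tz":48,"rx":0,"ry":0,"rz":0}]'; python3 -c "
from h import *
for n in ['wrist','scene']:
    p=get_image(n);print(n);survey(p,['rest_medium','drum_medium','drum_large'])
    cv2.imwrite(f'pics/{n}5.png',p['color'][:,:,::-1])
go(517.5,-318,36.5)"
```

```text
time: 15.68
tcp_pos: [560.5, -42.1, 188.6]
tool_rot: [0.707, 0.707, -0.0, -0.001]
contact_force: [0.0, -0.0, -0.8]
opening: 39.5
time: 16.3
tcp_pos: [527.3, -248.6, 187.1]
tool_rot: [0.707, 0.707, -0.0, -0.001]
contact_force: [-0.1, 0.7, -1.2]
opening: 39.4
time: 16.8
tcp_pos: [515.3, -317.0, 136.5]
tool_rot: [0.707, 0.707, -0.0, -0.004]
contact_force: [-0.2, 0.3, -0.5]
opening: 39.6
wrist
rest_medium 0.93 px [320. 189.  43.  45.] ztop 29.0 circ [ 518.7 -319.1] 20.0 mean [ 518.6 -315. ] mid [ 518.2 -316.5] n 599
drum_medium 0.76 px [318. 251.  77.  84.] ztop 159.5 circ [ 517.1 -319. ] 20.1 mean [ 516.9 -317.8] mid [ 516.9 -318.9] n 4542
drum_large 0.62 px [419.  25.  85.  49.] ztop 59.9 circ [ 588.7 -177.4] 25.8 mean [ 588.1 -187.3] mid [ 588.7 -189. ] n 2548
scene
rest_medium 0.78 px [169. 293.  27.  29.] ztop 29.9 circ [ 518.6 -318.4] 20.0 mean [ 519.5 -319.1] mid [ 518.6 -318.5] n 200
drum_medium 0.81 px [149. 247.  25.  27.] ztop 164.3 circ [ 524.8 -318.5] 18.7 mean [ 529.3 -320.9] mid [ 529.2 -318.5] n 70
drum_large 0.7 px [255. 270.  24.  32.] ztop 60.8 circ [ 589.5 -174. ] 26.1 mean [ 591.1 -174.9] mid [ 589.9 -174.7] n 517
t 17.2 tcp [ 517.8 -318.4  140.9] F [-0.1 -0.7 -1. ] open 39.8 xaxis [-0.0013  1.     -0.0012] z [ 0.0012 -0.0012 -1.    ] q [-0.74  0.21  1.72 -0.    1.21 -0.74]
shift tool [  0.5  -0.5 104.4]
```

View pics/wrist5.png

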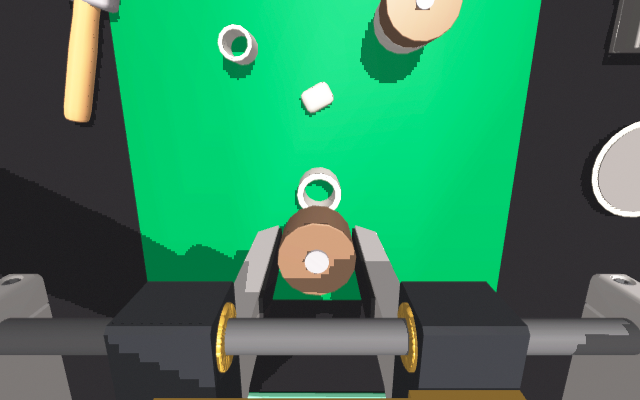

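View pics/scene5.png

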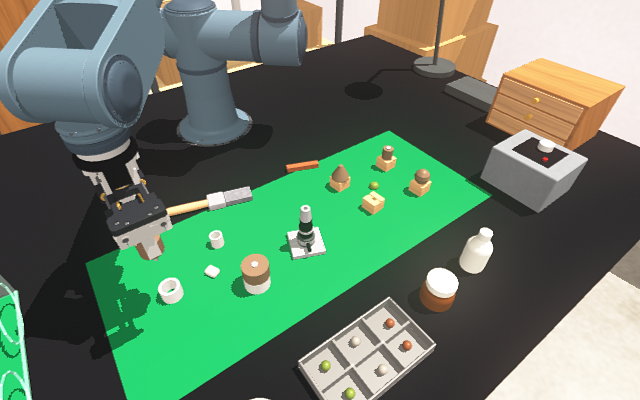

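Medium drum is held over the medium rest (wrist drum (318,251), rest (320,189)) and aligned. I descend to just above the rim.

```bash
python3 -m jog '[{"grip":30,"tx":0,"ty":-0.2,"tz":30,"rx":0,"ry":0,"rz":0},{"grip":30,"tx":0,"ty":-0.2,"tz":60,"rx":0,"ry":0,"rz":0},{"grip":30,"tx":0,"ty":-0.2,"tz":85,"rx":0,"ry":0,"rz":0},{"grip":30,"tx":0,"ty":-0.2,"tz":96,"rx":0,"ry":0,"rz":0},{"grip":30,"tx":0,"ty":-0.2,"tz":96,"rx":0,"ry":0,"rz":0}]'; python3 -m jog '[{"grip":30,"tx":0,"ty":0,"tz":0,"rx":0,"ry":0,"rz":0}]'
```

```text
time: 17.82
tcp_pos: [517.0, -318.1, 43.7]
tool_rot: [0.707, 0.707, -0.0, -0.0]
contact_force: [0.4, 0.9, -1.3]
opening: 39.4
time: 17.95
tcp_pos: [518.0, -319.0, 45.3]
tool_rot: [0.707, 0.707, 0.0, 0.001]
contact_force: [-0.3, -0.3, -1.5]
opening: 39.3
```

```bash
python3 -m jog '[{"grip":30,"tx":0,"ty":0,"tz":2,"rx":0,"ry":0,"rz":0},{"grip":30,"tx":0,"ty":0,"tz":4,"rx":0,"ry":0,"rz":0},{"grip":30,"tx":0,"ty":0,"tz":5.5,"rx":0,"ry":0,"rz":0},{"grip":30,"tx":0,"ty":0,"tz":6.3,"rx":0,"ry":0,"rz":0},{"grip":30,"tx":0,"ty":0,"tz":6.3,"rx":0,"ry":0,"rz":0}]'; python3 -m jog '[{"grip":30,"tx":0,"ty":0,"tz":0.4,"rx":0,"ry":0,"rz":0},{"grip":30,"tx":0,"ty":0,"tz":0.8,"rx":0,"ry":0,"rz":0},{"grip":30,"tx":0,"ty":0,"tz":0.8,"rx":0,"ry":0,"rz":0}]'
```

```text
time: 18.58
tcp_pos: [517.1, -318.2, 37.4]
tool_rot: [0.707, 0.707, -0.0, -0.0]
contact_force: [0.2, -0.4, -0.6]
opening: 39.3
time: 18.95
tcp_pos: [517.2, -318.3, 37.0]
tool_rot: [0.707, 0.707, -0.0, 0.0]
contact_force: [-0.1, 0.2, -0.2]
opening: 39.3
```

```bash
python3 -m jog '[{"grip":30,"tx":0,"ty":0,"tz":0.3,"rx":0,"ry":0,"rz":0},{"grip":30,"tx":0,"ty":0,"tz":0.5,"rx":0,"ry":0,"rz":0},{"grip":30,"tx":0,"ty":0,"tz":0.5,"rx":0,"ry":0,"rz":0}]'
```

```text
time: 19.32
tcp_pos: [517.2, -318.3, 36.9]
tool_rot: [0.707, 0.707, -0.0, -0.0]
contact_force: [-2.8, 1.3, 4.9]
opening: 39.6
```

Contact (about 5 N). Release and lift.

```bash
python3 -m jog '[{"grip":40,"tx":0,"ty":0,"tz":-0.3,"rx":0,"ry":0,"rz":0},{"grip":42,"tx":0,"ty":0,"tz":-0.3,"rx":0,"ry":0,"rz":0},{"grip":46,"tx":0,"ty":0,"tz":-0.3,"rx":0,"ry":0,"rz":0},{"grip":65,"tx":0,"ty":0,"tz":-0.3,"rx":0,"ry":0,"rz":0},{"grip":85,"tx":0,"ty":0,"tz":-0.3,"rx":0,"ry":0,"rz":0}]'; python3 -m jog '[{"grip":85,"tx":0,"ty":0,"tz":0,"rx":0,"ry":0,"rz":0},{"grip":85,"tx":0,"ty":0,"tz":-20,"rx":0,"ry":0,"rz":0},{"grip":85,"tx":0,"ty":0,"tz":-60,"rx":0,"ry":0,"rz":0},{"grip":85,"tx":0,"ty":0,"tz":-120,"rx":0,"ry":0,"rz":0},{"grip":85,"tx":0,"ty":0,"tz":-180,"rx":0,"ry":0,"rz":0}]'; python3 -c "
from h import *
for n in ['wrist','scene']:
    p=get_image(n);print(n);survey(p,['rest_medium','drum_medium','drum_large','rest_small'])
    cv2.imwrite(f'pics/{n}6.png',p['color'][:,:,::-1])
st()"
```

```text
time: 19.95
tcp_pos: [517.1, -318.3, 36.5]
tool_rot: [0.707, 0.707, 0.0, -0.0]
contact_force: [0.1, -0.2, 0.6]
opening: 62.9
time: 20.58
tcp_pos: [517.1, -318.2, 219.9]
tool_rot: [0.707, 0.707, 0.0, 0.001]
contact_force: [0.9, -0.0, -0.5]
opening: 85.0
wrist
rest_medium 0.43 px [318. 155.  27.  10.] ztop 30.5 circ [ 519.4 -304.7] 12.0 mean [ 520.4 -302.1] mid [ 519.4 -302.5] n 12
drum_medium 0.93 px [319. 175.  39.  40.] ztop 60.1 circ [ 519.  -319.8] 19.8 mean [ 518.9 -319.3] mid [ 518.9 -319.7] n 1142
drum_large 0.58 px [392.  30.  62.  61.] ztop 60.0 circ [ 589.  -176.6] 26.0 mean [ 588.5 -177.8] mid [ 588.9 -179.3] n 2582
rest_small 0.58 px [253.  54.  29.  32.] ztop 29.1 circ [ 452.8 -198.1] 13.5 mean [ 452.9 -197.8] mid [ 452.7 -198.2] n 294
scene
rest_medium 0.51 px [172. 295.  22.  21.] ztop 25.3 circ [ 527.1 -319.3] 16.8 mean [ 533.6 -319.3] mid [ 532.  -319.3] n 52
drum_medium 0.7 px [167. 282.  24.  32.] ztop 61.2 circ [ 519.  -317.8] 20.1 mean [ 520.5 -318.2] mid [ 518.6 -317.8] n 337
drum_large 0.56 px [254. 271.  31.  31.] ztop 60.8 circ [ 589.5 -173.3] 27.0 mean [ 590.1 -175.3] mid [ 589.9 -174.9] n 531
rest_small 0.79 px [219. 239.  15.  16.] ztop 29.7 circ [ 453.4 -196.6] 13.5 mean [ 453.3 -196.7] mid [ 453.  -196.3] n 71
rest_small 0.36 px [172. 298.  22.  21.] ztop 32.2 circ [ 527.8 -318.6] 16.7 mean [ 535.  -320.3] mid [ 533.  -318.6] n 45
t 21.07 tcp [ 516.5 -317.7  214.9] F [ 0.4 -0.3  0.1] open 84.9 xaxis [-8.e-04  1.e+00  2.e-03] z [-0.0022  0.002  -1.    ] q [-0.74  0.14  1.66 -0.    1.34 -0.74]
```

View pics/wrist6.png

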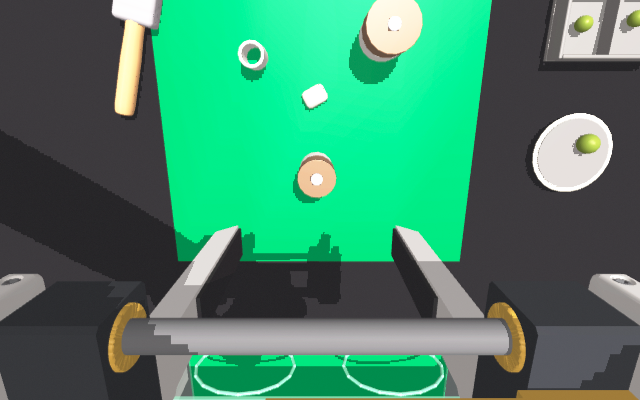

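View pics/scene6.png

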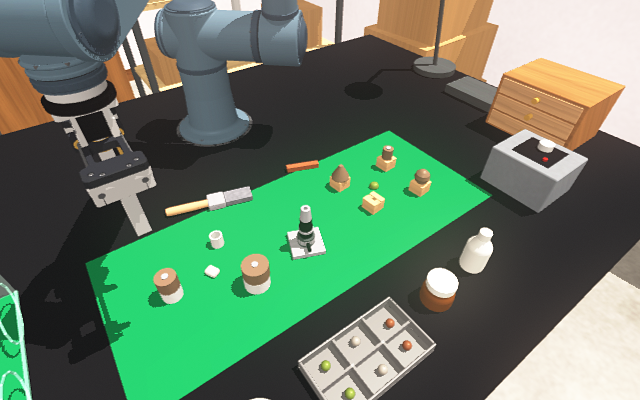

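Medium drum sits on its rest (wrist (318,178), scene (167,282)). I travel over to the small drum (462.5,286).

```bash
python3 -m jog '[{"grip":85,"tx":50,"ty":-5,"tz":0,"rx":0,"ry":0,"rz":0},{"grip":85,"tx":110,"ty":-10,"tz":0,"rx":0,"ry":0,"rz":0},{"grip":85,"tx":170,"ty":-15,"tz":0,"rx":0,"ry":0,"rz":0},{"grip":85,"tx":230,"ty":-20,"tz":0,"rx":0,"ry":0,"rz":0},{"grip":85,"tx":290,"ty":-25,"tz":0,"rx":0,"ry":0,"rz":0}]'; python3 -m jog '[{"grip":85,"tx":60,"ty":-6,"tz":0,"rx":0,"ry":0,"rz":0},{"grip":85,"tx":120,"ty":-12,"tz":0,"rx":0,"ry":0,"rz":0},{"grip":85,"tx":180,"ty":-18,"tz":0,"rx":0,"ry":0,"rz":0},{"grip":85,"tx":240,"ty":-24,"tz":0,"rx":0,"ry":0,"rz":0},{"grip":85,"tx":290,"ty":-29.7,"tz":0,"rx":0,"ry":0,"rz":0}]';  python3 -m jog '[{"grip":70,"tx":24.2,"ty":0,"tz":0,"rx":0,"ry":0,"rz":0},{"grip":70,"tx":24.2,"ty":0,"tz":0,"rx":0,"ry":0,"rz":0},{"grip":70,"tx":24.2,"ty":0,"tz":0,"rx":0,"ry":0,"rz":0},{"grip":70,"tx":24.2,"ty":0,"tz":0,"rx":0,"ry":0,"rz":0}]'; python3 -c "
from h import *
for n in ['wrist','top']:
    p=get_image(n);print(n);survey(p,['drum_small','ball_head','rest_small'])
    cv2.imwrite(f'pics/{n}7.png',p['color'][:,:,::-1])
go(462.5,286,36)"
```

```text
time: 21.7
tcp_pos: [491.1, -26.4, 215.9]
tool_rot: [0.707, 0.707, -0.0, -0.001]
contact_force: [0.2, -0.4, -0.8]
opening: 85.1
time: 22.32
tcp_pos: [461.0, 263.7, 215.8]
tool_rot: [0.706, 0.708, -0.001, -0.0]
contact_force: [0.8, -1.0, 0.8]
opening: 85.0
time: 22.82
tcp_pos: [462.1, 284.8, 216.4]
tool_rot: [0.707, 0.707, -0.0, -0.0]
contact_force: [-0.2, -0.3, 0.5]
opening: 70.0
wrist
drum_small 0.86 px [316. 175.  30.  31.] ztop 60.5 circ [464.4 284.7] 13.9 mean [464.3 285.3] mid [464.3 284.9] n 575
ball_head 0.69 px [431. 176.  37.  34.] ztop 62.6 circ [582.9 284. ] 14.1 mean [582.6 284.6] mid [583.  284.1] n 527
top
drum_small 0.73 px [156. 246.  18.  17.] ztop 62.1 circ [462.2 286.8] 14.2 mean [462.3 286.2] mid [462.3 286.7] n 172
ball_head 0.56 px [159. 183.  18.  17.] ztop 63.6 circ [581.6 285. ] 14.6 mean [581.  285.1] mid [581.4 285.7] n 141
rest_small 0.57 px [409. 256.  18.  17.] ztop 30.2 circ [ 450.7 -195.2] 13.1 mean [ 448.5 -195.4] mid [ 450.  -195.1] n 53
t 23.23 tcp [462.  285.7 216.6] F [ 0.1 -0.6  0. ] open 70.3 xaxis [-5.e-04  1.e+00  0.e+00] z [ 1.e-04  0.e+00 -1.e+00] q [ 0.35 -0.02  1.82 -0.    1.34  0.34]
shift tool [  0.3   0.5 180.6]
```

View pics/wrist7.png

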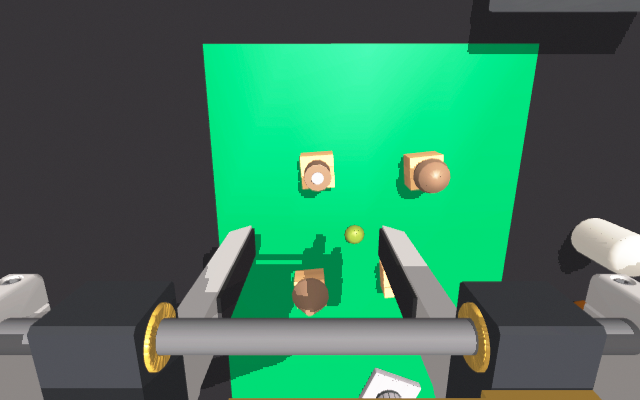

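View pics/top7.png

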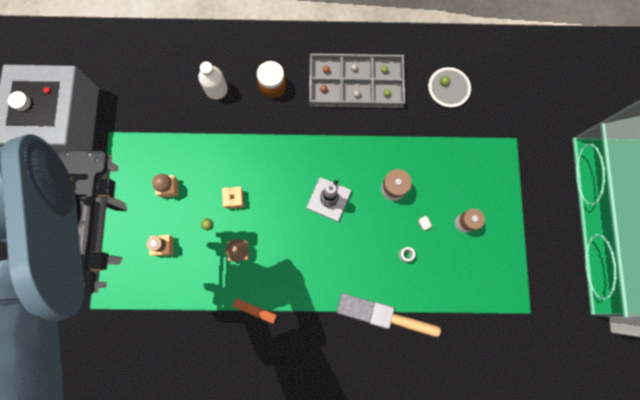

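Small drum at wrist (316,175), true position about (462.5,286). Descend and grip.

```bash
python3 -m jog '[{"grip":70,"tx":0,"ty":0.3,"tz":50,"rx":0,"ry":0,"rz":0},{"grip":70,"tx":0,"ty":0.3,"tz":100,"rx":0,"ry":0,"rz":0},{"grip":70,"tx":0,"ty":0.3,"tz":145,"rx":0,"ry":0,"rz":0},{"grip":70,"tx":0,"ty":0.3,"tz":172,"rx":0,"ry":0,"rz":0},{"grip":70,"tx":0,"ty":0.3,"tz":180,"rx":0,"ry":0,"rz":0}]'; python3 -m jog '[{"grip":45,"tx":0,"ty":0,"tz":0,"rx":0,"ry":0,"rz":0},{"grip":32,"tx":0,"ty":0,"tz":0,"rx":0,"ry":0,"rz":0},{"grip":20,"tx":0,"ty":0,"tz":0,"rx":0,"ry":0,"rz":0},{"grip":20,"tx":0,"ty":0,"tz":0,"rx":0,"ry":0,"rz":0},{"grip":20,"tx":0,"ty":0,"tz":0,"rx":0,"ry":0,"rz":0}]' 15;  python3 -m jog '[{"grip":20,"tx":0,"ty":0,"tz":0,"rx":0,"ry":0,"rz":0},{"grip":20,"tx":0,"ty":0,"tz":0,"rx":0,"ry":0,"rz":0}]' 25
```

```text
time: 23.85
tcp_pos: [460.9, 285.4, 34.7]
tool_rot: [0.707, 0.707, -0.002, -0.001]
contact_force: [0.1, 0.2, 0.3]
opening: 70.2
time: 24.48
tcp_pos: [462.5, 286.0, 37.0]
tool_rot: [0.707, 0.707, 0.0, 0.0]
contact_force: [0.1, -0.3, 1.7]
opening: 27.4
time: 24.72
tcp_pos: [462.6, 286.0, 37.0]
tool_rot: [0.707, 0.707, 0.0, 0.0]
contact_force: [-1.3, -0.5, 3.8]
opening: 27.9
```

```bash
python3 -m jog '[{"grip":20,"tx":0,"ty":0,"tz":-8,"rx":0,"ry":0,"rz":0},{"grip":20,"tx":0,"ty":0,"tz":-30,"rx":0,"ry":0,"rz":0},{"grip":20,"tx":0,"ty":0,"tz":-75,"rx":0,"ry":0,"rz":0},{"grip":20,"tx":0,"ty":0,"tz":-120,"rx":0,"ry":0,"rz":0},{"grip":20,"tx":0,"ty":0,"tz":-140,"rx":0,"ry":0,"rz":0}]' ; python3 -m jog '[{"grip":20,"tx":-40,"ty":0,"tz":0,"rx":0,"ry":0,"rz":0},{"grip":20,"tx":-90,"ty":0,"tz":0,"rx":0,"ry":0,"rz":0},{"grip":20,"tx":-145,"ty":0,"tz":0,"rx":0,"ry":0,"rz":0},{"grip":20,"tx":-200,"ty":0,"tz":0,"rx":0,"ry":0,"rz":0},{"grip":20,"tx":-255,"ty":0,"tz":0,"rx":0,"ry":0,"rz":0}]';  python3 -m jog '[{"grip":20,"tx":-50,"ty":-2,"tz":0,"rx":0,"ry":0,"rz":0},{"grip":20,"tx":-105,"ty":-5,"tz":0,"rx":0,"ry":0,"rz":0},{"grip":20,"tx":-160,"ty":-8,"tz":0,"rx":0,"ry":0,"rz":0},{"grip":20,"tx":-205,"ty":-10,"tz":20,"rx":0,"ry":0,"rz":0},{"grip":20,"tx":-227,"ty":-11.3,"tz":45,"rx":0,"ry":0,"rz":0}]';  python3 -m jog '[{"grip":20,"tx":0,"ty":0,"tz":0,"rx":0,"ry":0,"rz":0},{"grip":20,"tx":0,"ty":0,"tz":0,"rx":0,"ry":0,"rz":0},{"grip":20,"tx":0,"ty":0,"tz":0,"rx":0,"ry":0,"rz":0},{"grip":20,"tx":0,"ty":0,"tz":0,"rx":0,"ry":0,"rz":0}]'; python3 -c "
from h import *
for n in ['wrist','scene']:
    p=get_image(n);print(n);survey(p,['drum_small','rest_small'])
    cv2.imwrite(f'pics/{n}8.png',p['color'][:,:,::-1])
go(451.2,-196,37)"
```

```text
time: 25.35
tcp_pos: [463.3, 286.3, 179.8]
tool_rot: [0.707, 0.707, 0.002, 0.001]
contact_force: [0.4, -1.0, -1.0]
opening: 27.6
time: 25.98
tcp_pos: [462.0, 29.3, 176.7]
tool_rot: [0.707, 0.707, 0.0, 0.0]
contact_force: [0.8, 0.1, -0.1]
opening: 26.9
time: 26.6
tcp_pos: [451.4, -198.6, 131.8]
tool_rot: [0.708, 0.707, 0.0, 0.001]
contact_force: [0.1, -0.4, -0.2]
opening: 27.3
time: 27.1
tcp_pos: [451.9, -195.6, 132.4]
tool_rot: [0.706, 0.708, 0.0, 0.001]
contact_force: [-0.2, -0.0, -0.3]
opening: 27.2
wrist
drum_small 0.81 px [316. 248.  52.  67.] ztop 155.8 circ [ 453.2 -196.9] 14.2 mean [ 453.3 -195.9] mid [ 453.3 -196.9] n 2227
rest_small 0.91 px [314. 190.  33.  39.] ztop 28.7 circ [ 452.4 -197.6] 13.3 mean [ 452.3 -197.2] mid [ 452.4 -197.4] n 380
scene
drum_small 0.5 px [204. 201.  11.  20.] ztop 154.4 circ [ 454.6 -204. ] 8.0 mean [ 454.6 -205.5] mid [ 454.6 -205. ] n 31
rest_small 0.73 px [219. 240.  12.  15.] ztop 29.5 circ [ 452.7 -196.3] 13.4 mean [ 453.9 -196.9] mid [ 452.7 -196.7] n 74
t 27.4 tcp [ 451.4 -196.1  131.7] F [-0.6 -0.1 -0.9] open 27.6 xaxis [-1.e-03  1.e+00 -1.e-04] z [ 1.e-04 -1.e-04 -1.e+00] q [-0.64 -0.05  2.02 -0.    1.17 -0.64]
shift tool [ 0.1 -0.2 94.7]
```

View pics/wrist8.png

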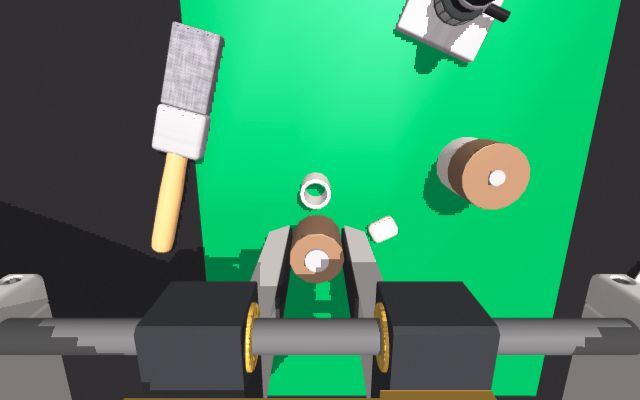

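View pics/scene8.png

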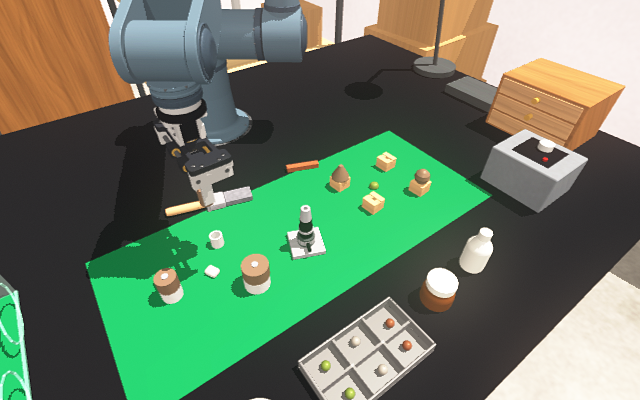

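Drum and rest line up within 1 mm (wrist (316,248) against (314,190)). Descend.

```bash
python3 -m jog '[{"grip":20,"tx":-0.3,"ty":-0.3,"tz":30,"rx":0,"ry":0,"rz":0},{"grip":20,"tx":-0.3,"ty":-0.3,"tz":60,"rx":0,"ry":0,"rz":0},{"grip":20,"tx":-0.3,"ty":-0.3,"tz":80,"rx":0,"ry":0,"rz":0},{"grip":20,"tx":-0.3,"ty":-0.3,"tz":89,"rx":0,"ry":0,"rz":0},{"grip":20,"tx":-0.3,"ty":-0.3,"tz":91,"rx":0,"ry":0,"rz":0}]'; python3 -m jog '[{"grip":20,"tx":0,"ty":0,"tz":1,"rx":0,"ry":0,"rz":0},{"grip":20,"tx":0,"ty":0,"tz":2,"rx":0,"ry":0,"rz":0},{"grip":20,"tx":0,"ty":0,"tz":3,"rx":0,"ry":0,"rz":0},{"grip":20,"tx":0,"ty":0,"tz":3,"rx":0,"ry":0,"rz":0}]'
```

```text
time: 28.02
tcp_pos: [451.0, -196.4, 40.4]
tool_rot: [0.707, 0.707, -0.0, -0.0]
contact_force: [-0.0, -0.3, -0.7]
opening: 27.3
time: 28.52
tcp_pos: [451.1, -196.5, 37.7]
tool_rot: [0.707, 0.707, 0.0, 0.0]
contact_force: [0.5, -0.6, -0.1]
opening: 27.8
```

```bash
python3 -m jog '[{"grip":20,"tx":0,"ty":0,"tz":0.3,"rx":0,"ry":0,"rz":0},{"grip":20,"tx":0,"ty":0,"tz":0.6,"rx":0,"ry":0,"rz":0},{"grip":20,"tx":0,"ty":0,"tz":0.6,"rx":0,"ry":0,"rz":0}]';python3 -m jog '[{"grip":20,"tx":0,"ty":0,"tz":0.3,"rx":0,"ry":0,"rz":0},{"grip":20,"tx":0,"ty":0,"tz":0.3,"rx":0,"ry":0,"rz":0},{"grip":20,"tx":0,"ty":0,"tz":0.3,"rx":0,"ry":0,"rz":0}]'
```

```text
time: 28.9
tcp_pos: [451.0, -196.5, 37.0]
tool_rot: [0.707, 0.707, -0.0, -0.0]
contact_force: [-0.6, -0.3, 0.1]
opening: 27.2
time: 29.28
tcp_pos: [451.1, -196.5, 37.0]
tool_rot: [0.707, 0.707, -0.0, -0.0]
contact_force: [-2.7, 1.4, 5.3]
opening: 27.7
```

Contact. Release and lift.

```bash
python3 -m jog '[{"grip":28,"tx":0,"ty":0,"tz":-0.3,"rx":0,"ry":0,"rz":0},{"grip":30,"tx":0,"ty":0,"tz":-0.3,"rx":0,"ry":0,"rz":0},{"grip":34,"tx":0,"ty":0,"tz":-0.3,"rx":0,"ry":0,"rz":0},{"grip":45,"tx":0,"ty":0,"tz":-0.3,"rx":0,"ry":0,"rz":0},{"grip":55,"tx":0,"ty":0,"tz":-0.3,"rx":0,"ry":0,"rz":0}]'; python3 -m jog '[{"grip":55,"tx":0,"ty":0,"tz":0,"rx":0,"ry":0,"rz":0},{"grip":55,"tx":0,"ty":0,"tz":-20,"rx":0,"ry":0,"rz":0},{"grip":55,"tx":0,"ty":0,"tz":-60,"rx":0,"ry":0,"rz":0},{"grip":55,"tx":0,"ty":0,"tz":-120,"rx":0,"ry":0,"rz":0},{"grip":55,"tx":0,"ty":0,"tz":-180,"rx":0,"ry":0,"rz":0}]'; python3 -m jog '[{"grip":55,"tx":0,"ty":0,"tz":0,"rx":0,"ry":0,"rz":0},{"grip":55,"tx":0,"ty":0,"tz":0,"rx":0,"ry":0,"rz":0},{"grip":55,"tx":0,"ty":0,"tz":0,"rx":0,"ry":0,"rz":0},{"grip":55,"tx":0,"ty":0,"tz":0,"rx":0,"ry":0,"rz":0}]'; python3 -c "
from h import *
for n in ['wrist','scene','top']:
    p=get_image(n);print(n);survey(p,['drum_small','drum_medium','drum_large','cone_head','ball_head'])
    cv2.imwrite(f'pics/{n}9.png',p['color'][:,:,::-1])
st()"
```

```text
time: 29.9
tcp_pos: [451.0, -196.4, 36.9]
tool_rot: [0.707, 0.707, 0.0, 0.0]
contact_force: [-0.3, -0.2, -0.5]
opening: 50.4
time: 30.52
tcp_pos: [450.6, -196.2, 218.6]
tool_rot: [0.707, 0.707, -0.0, -0.0]
contact_force: [1.1, 0.1, 0.0]
opening: 55.1
time: 31.02
tcp_pos: [450.3, -195.9, 215.3]
tool_rot: [0.707, 0.707, -0.0, -0.002]
contact_force: [0.2, 0.5, -0.4]
opening: 54.7
wrist
drum_small 0.61 px [317. 176.  28.  29.] ztop 60.4 circ [ 452.7 -197.3] 13.8 mean [ 452.7 -196.9] mid [ 453.2 -197. ] n 557
drum_medium 0.65 px [367. 283.  22.  40.] ztop 59.3 circ [ 499.8 -271.6] 69.4 mean [ 508.5 -320.9] mid [ 499.8 -272.3] n 387
drum_large 0.95 px [451. 158.  61.  57.] ztop 59.8 circ [ 588.7 -175.7] 26.1 mean [ 587.8 -175.3] mid [ 588.7 -175.8] n 2153
drum_large 0.49 px [368. 284.  22.  38.] ztop 59.7 circ [ 499.3 -272.2] 69.8 mean [ 508.8 -319.6] mid [ 499.8 -272.2] n 379
scene
drum_small 0.52 px [217. 233.  17.  20.] ztop 61.0 circ [ 453.2 -196.6] 13.7 mean [ 454.3 -197. ] mid [ 453.2 -196.8] n 115
drum_large 0.72 px [257. 272.  34.  33.] ztop 60.8 circ [ 588.7 -174.6] 26.6 mean [ 59
[... 322 characters left out ...]
3 circ [ 452.4 -190.4] 11.2 mean [ 454.2 -188.1] mid [ 452.4 -189.1] n 63
drum_medium 0.32 px [161. 182.  20.  17.] ztop 64.5 circ [581.4 284.5] 13.5 mean [581.4 284.3] mid [581.3 284.5] n 130
drum_large 0.68 px [396. 183.  31.  28.] ztop 61.3 circ [ 587.1 -173.7] 25.9 mean [ 586.7 -173.2] mid [ 587.5 -173.6] n 536
cone_head 0.59 px [236. 249.  24.  20.] ztop 64.2 circ [453.9 135.6] 8.9 mean [453.7 135.8] mid [453.8 136.6] n 64
ball_head 0.65 px [162. 182.  16.  19.] ztop 64.8 circ [581.1 284.5] 13.5 mean [581.2 284.2] mid [581.2 284.5] n 125
t 31.93 tcp [ 451.  -196.4  216.9] F [ 0.3  0.7 -0.5] open 54.5 xaxis [-8.e-04  1.e+00  0.e+00] z [-0.  0. -1.] q [-0.64 -0.14  1.94 -0.    1.34 -0.64]
```

View pics/wrist9.png

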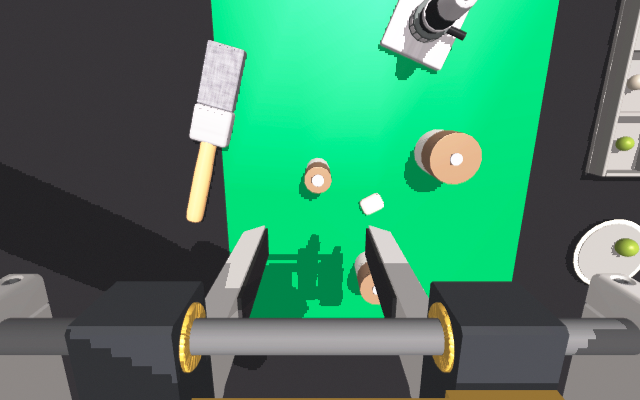

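View pics/scene9.png

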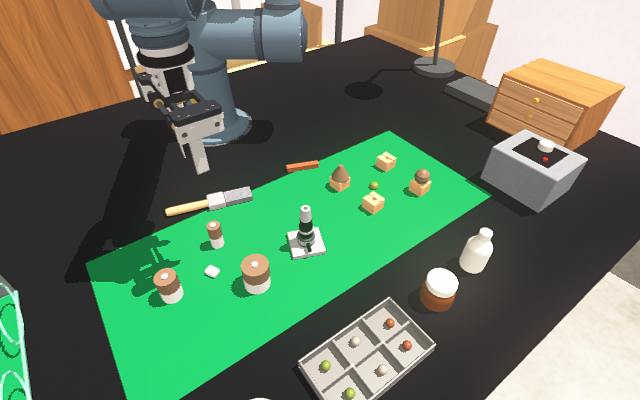

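All three drums are upright on their own rests (scene: large (257,271), medium (168,284), small (215,234)). The cone and ball are unmoved and the gripper is clear. Handing in.

```bash
python3 -c "
from cell import job_done
print(job_done())"
```

```text
the job is handed in; nothing more can be done
None
```

All three drums are on the rests of their own size. I placed them in the order large, medium, small, and handed the job in at about 32 s, with the gripper empty and about 180 mm above the rest height.

- **Placing:** The medium drum came straight up out of the handpiece with about 1 N of side force. Each drum was lowered until it touched the rim (5–7 N) and then released.
- **Seating:** After placing, every drum's top measured about 60–61 mm above the bench, which is what it should be when sitting flat on a 30 mm rim. All three were upright and within about 1–2 mm of the rest centres.
- **Cone and ball:** Both were still standing where they started, within 1–2 mm of measurement scatter.

Some checks were weaker:
- **Camera bias:** The scene and wrist cameras read up to about 2 mm off in x, which I allowed for.
- **Medium drum:** The networks missed or mislabelled it in the final pictures, so its last full measurement was just after placing. In the final scene picture it is upright on its rest.
- **Small drum:** The last top view was partly blocked and put it about 6 mm off in y. The wrist and scene views both had it centred.

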